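Close up the pans on the kitchen counter

TASK

Two matching oblong lidded steel pans with strap handles belong side by side on the counter; one is held by brackets, the other has been left standing apart from it. Bring the loose one up against the long side of the bracketed one so that the gap is closed, rim to rim, with their ends level, standing flat on the counter, and let go. Keep it upright on the way, and leave the small square lidded pan with the round knob where it is.

Things in the scene. Friction and masses are not known exactly. Their poses are not given: they have to be found in the camera images.
- loose_pan: Loose oblong steel pan, 0.4-0.8 kg, fixed lid, on the counter left or right of the bracketed one, apart and turned. 176 mm (x) by 108 mm (y) over the rim, which is the widest part, at height 56-68 mm; lid top at 72 mm. Dark strap handle over its middle: bar along y, 70 mm long, 14 mm wide, from 93 to 107 mm high, free space under it. Origin: centre of underside, z up.
- fixed_pan: The bracketed pan, the neighbour: immovable, standing on the counter, same shape, size, handle and axes as the loose pan (176 mm along x, 108 mm along y, rim 56-68 mm high). Dark brackets hold its two short ends, reaching 113 mm from its middle along x, 60 mm wide; both long sides are free. Origin: centre of underside, z up.
- square_pan: The small low square pan, loose, not to be moved: steel, 120 mm (x) by 110 mm (y), rim at 40 mm, with a round black knob on its lid, 64 mm high in all. It stands on the other side of the bracketed pan. Origin: centre of the underside; z up.

How it is judged (in metres and radians):
At the end, for the whole second after the job is handed in: The loose pan stands flat on the counter, released and at rest, beside the bracketed pan: their middles are no more than 123 mm apart across the long sides (a gap of at most 15 mm), their ends level within 15 mm, parallel within 10 degrees ((y of loose_pan in the frame of fixed_pan between 0.1 and 0.123 m or y of loose_pan in the frame of fixed_pan between -0.123 and -0.1 m) and x of loose_pan in the frame of fixed_pan between -0.015 and 0.015 m and z of loose_pan in the frame of fixed_pan between -0.008 and 0.008 m and angle between the x axis of loose_pan and the x axis of fixed_pan, either way round below 0.18 rad and angle between loose_pan's own z axis and vertical below 0.1 rad and linear speed of loose_pan below 0.02 m/s); the robot touches nothing.
It fails at once if the small square pan is shifted by more than 30 mm (distance of square_pan from where it was at the start of the episode above 0.03 m).
It fails at once if the loose pan is tipped by more than 30 degrees (angle between loose_pan's own z axis and vertical above 0.52 rad).
It also fails if it takes over 34 s, if anything falls off the work surface, if the arm or the gripper's body presses on something with over 40 N, if the wrist force passes 120 N, or if a joint passes its speed limit or range.

ROBOT

A 6-joint arm with a two-finger parallel gripper is mounted at the origin on the work surface. World frame = base frame: x ahead of the robot, y to its left, z up, the work surface at z = 0. Lengths are in m, angles in degrees, forces in N, time in s.
With the tool pointing down it reaches from about 0.25 to 0.725 m from the base axis. Payload 9.7 kg.
Tool frame: the origin (TCP) lies on the centre line of the jaws, within the pads' length; the fingertips stand bot.nose_length ahead of it and the grasp point (between the pads) lies 11 mm behind it (bot.nose_length is the distance from the TCP to the fingertips, in m); z points along the fingers, y is the line along which they close (so a half turn about z gives the same grasp; the last joint's range is limited). The gripper opens to 85 mm and grips with 20 to 120 N. Pads are 22 mm wide; open, the fingers measure 114 mm over their backs; the gripper's body (76 mm by 85 mm) begins 54 mm behind the grasp point. The pads swing forward as they close: fully open they stand 13 mm farther back than shut.
Start: joints at [-63.255, 4.979, 10.078, 95.1, 0, 90], TCP at [0.248, -0.491, 0.217] pointing down, gripper open.
Joint ranges: [-179.16, 179.16], [-48.56, 103.87], [-65.8, 70.77], [-126.05, 130.52], [-82.76, 87.17], [-180, 180]. Speed limits (degrees/s): [127.2, 127.2, 147.25, 180, 180, 180].

INTERFACE

Orientations are given as [roll, pitch, yaw] about the fixed x, y, z axes, in that order (R = Rz(yaw) Ry(pitch) Rx(roll)).
In Python, from workcell import bot gives the robot as it stands. The module is installed in compiled form; this text tells all that it offers.
- The arm moves only by the shell command python3 -m inch 'ROWS' [OPENING] [FORCE]. ROWS is JSON, a list of rows, each a list of 4 numbers: the shift along the world's x, y, z in cm, then the turn about the world's z in degrees. A call has exactly 8 rows; each row is the pose to reach, as a shift and turn from the pose commanded when the call began; what a row does not reach only later rows make up. A row lasts 1/8 s, in which the tool goes at most 62.5 mm and 10.7 degrees, less where a joint would pass 70% of its speed; a pose out of reach is approached as far as the arm can. A call with a gripper value outside its range is refused whole. OPENING is the finger opening in cm, from 0 to 8.54, set as the call begins (- or left out, the last holds). The fingers move at their own pace and stop on an object; FORCE is the grip in N (left out, the last holds). Time passes only in rows, so rows that repeat a pose let the fingers close, or fill a call up. It gives the time, the measured TCP pose, the force, the opening and the grip force at its end, in the units of the state.
- bot.get_obs(): the state, without advancing time (a new reading comes with each control period).
- bot.camera(name): name is "scene" or "top" or "wrist"; returns a dict with "img" (420x560x3 uint8, red, green, blue), "fovy" (degrees; the focal length in pixels is half the picture's height over the tangent of half this angle, whatever the lens; pixels are square), "cx", "cy" (the principal point, pixels), "R" (3x3) and "t" (3): a world point X has camera coordinates R X + t; the wrist camera has in their place "mount" (4x4, takes a point from camera to tool coordinates, whose origin is the TCP and whose axes are the flange's). Camera axes: x right, y down, z forward; pixel columns grow to the right and rows downward; lengths in m; the calibration is good to about 2 mm. A picture is of the moment at which its call begins: read the wrist's pose just before it. There is no depth.
- bot.job_done(): hands the job in; it is judged then, once.
Trained networks look in a picture, given as the dict that the camera call returned (one of the last four; its "shot" number tells which), for a name from the list of things; names that differ only in an ending like _2 or _b are one class to them, and where a whole thing is asked for, a point or a joint stands for the part that bears it (a point fixed in the world has none). Each returns a list of dicts, best first, with "score" (0 to 1); they miss things now and then, are a little off and sometimes report something else, mostly with a low value. They report only what shows in the picture. A call takes as long as a camera call.
- bot.find_in(thing, picture): "point" ([column, row] in pixels, amid what is visible of it).
- bot.landmark_of(thing, picture): "point" ([column, row] in pixels: a listed point, or the origin of a listed thing).
The state is a dict: "time": time; "q": joint angles; "qd": joint speeds; "joint_efforts": joint torques, N m; "ee_pos": TCP position; "tcp_rot": TCP orientation; "wrist_force": force on the tool from outside, world axes, zero at the start; "torque": the same for the moment, N m; "opening": finger opening in m; "grasp_force": force on a finger pad.
Only numpy, scipy, OpenCV 4.12 (cv2) and the standard library are available. Lean on these libraries where they do the work, as an engineer would, in place of code of your own. Each camera call takes 0.05 s, during which the arm holds its last target. There are 200 camera calls.

## Working session

There is one attempt and no reset: what is moved stays moved. The work goes in short steps, Python scripts to look and compute and a shell command to move; the robot and the scene stay as the last step left them, time stands still between calls to the robot, and variables do not carry over. Pictures are saved under pics/ and viewed, at most 10 in all, crops included, and the job is handed in when it is done.

```bash
mkdir -p pics; cat > h.py <<'E'
import numpy as np,cv2
from workcell import bot
def ray(c,p,z):
    f=210/np.tan(np.radians(c["fovy"]/2)); R=np.array(c["R"]);t=np.array(c["t"])
    d=R.T@np.array([(p[0]-c["cx"])/f,(p[1]-c["cy"])/f,1]);o=-R.T@t
    return o+d*(z-o[2])/d[2]
E
python3 - <<'E'
from h import *
ims=[]
for n in("top","scene"):
    c=bot.camera(n);ims.append(c["img"])
    cv2.imwrite(f"pics/{n}1.png",c["img"][:,:,::-1])
    for th in("loose_pan","fixed_pan","square_pan"):
        for r in bot.landmark_of(th,c)[:2]: print(n,th,np.round(r["point"]),round(r["score"],2),ray(c,r["point"],0).round(3))
        for r in bot.find_in(th,c)[:2]: print(n,"find",th,np.round(r["point"]),round(r["score"],2),ray(c,r["point"],.07).round(3))
print(bot.nose_length, bot.get_obs()["tcp_rot"])
E
```

```text
top loose_pan [167. 238.] 0.56 [0.511 0.185 0.   ]
top find loose_pan [161. 240.] 0.81 [0.501 0.181 0.07 ]
top fixed_pan [282. 237.] 0.83 [ 0.514 -0.025  0.   ]
top find fixed_pan [280. 237.] 0.81 [ 0.508 -0.018  0.07 ]
top square_pan [381. 238.] 0.95 [ 0.513 -0.209  0.   ]
top find square_pan [386. 238.] 0.72 [ 0.508 -0.199  0.07 ]
scene loose_pan [354. 199.] 0.86 [0.512 0.174 0.   ]
scene find loose_pan [361. 188.] 0.84 [0.541 0.169 0.07 ]
scene fixed_pan [262. 204.] 0.62 [ 0.508 -0.018  0.   ]
scene find fixed_pan [260. 196.] 0.73 [ 0.544 -0.023  0.07 ]
scene square_pan [168. 213.] 0.82 [ 0.51  -0.206  0.   ]
scene find square_pan [164. 205.] 0.77 [ 0.545 -0.198  0.07 ]
0.008 [ 1.79996696e+02 -7.29407183e-04  2.67434456e+01]
```

View pics/top1.png

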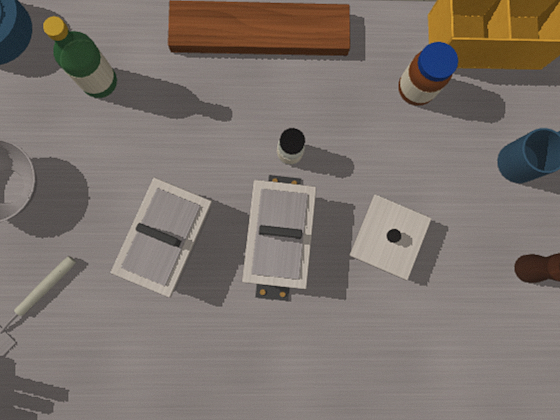

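View pics/scene1.png

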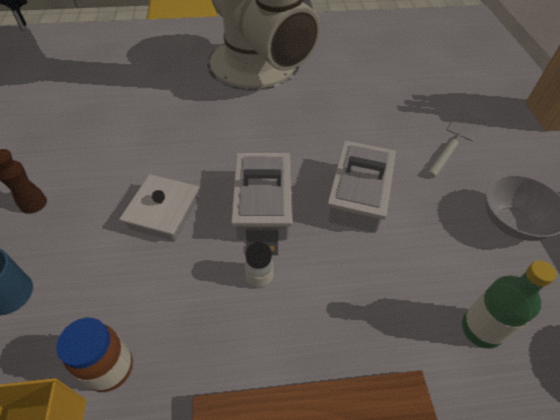

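The top view shows the loose pan with rim corners near (155,179), (211,200), (171,295) and (111,272), and its handle bar from (137,228) to (180,242). The fixed pan's corners are near (254,181), (316,184), (309,288) and (244,283), and its bar is at (260,231)-(301,233). The square pan is well away on the other side, and the scene view agrees.

```bash
python3 - <<'E'
from h import *
c=bot.camera("top")
for n,P,H in(("L",[(155,179),(211,200),(171,295),(111,272)],[(137,228),(180,242)]),("F",[(254,181),(316,184),(309,288),(244,283)],[(260,231),(301,233)])):
    W=np.array([ray(c,p,.068) for p in P])[:,:2]
    a=(W[0]-W[3]+W[1]-W[2])/2
    s=W[1]-W[0]+W[2]-W[3]
    print(n,W.mean(0).round(4),"yaw long",np.degrees(np.arctan2(a[1],a[0])).round(1),"len",np.hypot(*a),"wid",np.hypot(*s)/2)
    h=np.array([ray(c,p,.105) for p in H])[:,:2];print(" handle",h.mean(0).round(4),np.hypot(*(h[1]-h[0])),np.degrees(np.arctan2(*(h[0]-h[1])[::-1])).round(1))
E
```

```text
L [0.5078 0.1786] yaw long -22.0 len 0.17137746214545363 wid 0.10441716811165139
 handle [0.5059 0.1769] 0.07254646713189633 72.5
F [ 0.5139 -0.0206] yaw long -4.4 len 0.17566412967542422 wid 0.10770659067720355
 handle [ 0.5125 -0.0186] 0.06632209398330524 87.7
```

```bash
python3 -m inch '[[2,5,0,3],[4.5,11,0,7],[7,17,0,11],[9.5,23,0,15],[12,29,0,19],[14,35,0,23],[16,41,0,27],[18,46,0,31]]' 8.5 40
python3 -m inch '[[2,6,0,4],[4,11,0,7],[6,16,0,9],[7.9,19,0,11],[7.9,20.9,0,11],[7.9,20.9,0,11],[7.9,20.9,0,11],[7.9,20.9,0,11]]'
python3 - <<'E'
from h import *
o=bot.get_obs();c=bot.camera("wrist");print(o["ee_pos"],o["tcp_rot"],o["q"],o["opening"])
cv2.imwrite("pics/w1.png",c["img"][:,:,::-1])
print(np.round(c["mount"],3).tolist(),c["fovy"],c["cx"],c["cy"])
E
```

```text
time: 1.75
ee_pos: [0.4268, -0.0317, 0.2172]
tcp_rot: [179.9, -0.0, 57.9]
wrist_force: [0.8, -1.7, 1.0]
opening: 0.085
grasp_force: 0.0
time: 2.75
ee_pos: [0.5053, 0.1743, 0.2172]
tcp_rot: [180.0, -0.0, 68.7]
wrist_force: [0.0, 0.2, -0.4]
opening: 0.085
grasp_force: 0.0
[0.50530248 0.17429974 0.21721484] [ 1.79971008e+02 -1.66517069e-02  6.86685403e+01] [ 1.90348452e+01  2.81390640e+00  7.84093069e+00  9.49941499e+01
 -6.09005113e-03  1.30366307e+02] 0.08496341235410725
[[-0.001, -0.955, -0.298, 0.076], [1.0, -0.001, -0.0, -0.0], [0.0, -0.298, 0.955, -0.157], [0.0, 0.0, 0.0, 1.0]] 58.4616521196135 280.4900941099031 214.6731709559984
```

View pics/w1.png

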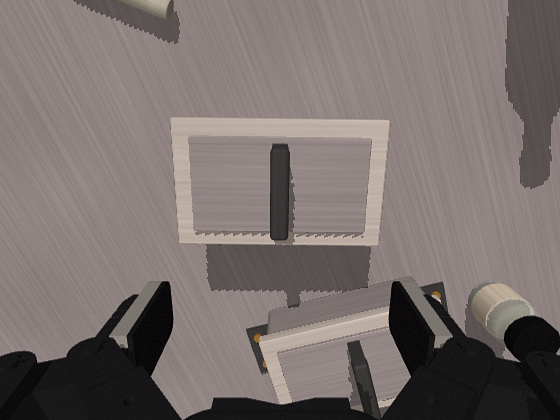

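The wrist view shows the loose pan's bar vertical between the jaws, from (280,144) to (279,240), with rim corners at (171,118), (389,121), (378,245) and (180,243). Part of the fixed pan is below it: rim far corners (260,338) and (415,311), handle from (353,342).

```bash
cat >> h.py <<'E'
from scipy.spatial.transform import Rotation
def wray(c,o,p,z):
    T=np.eye(4);T[:3,:3]=Rotation.from_euler("xyz",o["tcp_rot"],degrees=True).as_matrix();T[:3,3]=o["ee_pos"]
    M=T@np.array(c["mount"]);R=M[:3,:3].T
    return ray(dict(c,R=R,t=-R@M[:3,3]),p,z)
E
python3 - <<'E'
from h import *
o=bot.get_obs();c=bot.camera("wrist")
W=np.array([wray(c,o,p,.068) for p in[(171,118),(389,121),(378,245),(180,243)]])[:,:2]
print(W.mean(0),[np.hypot(*(W[i]-W[(i+1)%4])) for i in range(4)],[np.degrees(np.arctan2(*(W[b]-W[a])[::-1])) for a,b in((0,1),(3,2))])
h=np.array([wray(c,o,p,.105) for p in[(280,144),(279,240)]])[:,:2];print(h.mean(0),h)
E
```

```text
[0.50642522 0.18049876] [np.float64(0.17263232999360412), np.float64(0.10563712519276675), np.float64(0.17340558154272206), np.float64(0.1060465206783686)] [np.float64(-22.145197308916064), np.float64(-22.008782673062996)]
[0.50699963 0.1819917 ] [[0.52065288 0.21577761]
 [0.49334639 0.14820579]]
```

```bash
python3 -m inch '[[0,0.3,-4,-1],[0,0.3,-8,-1],[0,0.3,-11,-1],[0,0.3,-12.7,-1],[0,0.3,-12.7,-1],[0,0.3,-12.7,-1],[0,0.3,-12.7,-1],[0,0.3,-12.7,-1]]'
```

```text
time: 3.85
ee_pos: [0.5058, 0.1784, 0.0905]
tcp_rot: [180.0, -0.0, 67.7]
wrist_force: [0.4, -0.1, 0.6]
opening: 0.085
grasp_force: 0.0
```

Close, then lift.

```bash
python3 -m inch '[[0,0,0,0],[0,0,0,0],[0,0,0,0],[0,0,0,0],[0,0,0,0],[0,0,0,0],[0,0,0,0],[0,0,0,0]]' 0.5 60
python3 -m inch '[[0,0,0.5,0],[0,0,1,0],[0,0,2,0],[0,0,3,0],[0,0,4,0],[0,0,4,0],[0,0,4,0],[0,0,4,0]]'
python3 - <<'E'
from h import *
o=bot.get_obs();c=bot.camera("wrist");print(o["ee_pos"],o["tcp_rot"])
cv2.imwrite("pics/w2.png",c["img"][:,:,::-1])
c=bot.camera("top");cv2.imwrite("pics/t2.png",c["img"][:,:,::-1])
E
```

```text
time: 4.85
ee_pos: [0.5057, 0.1782, 0.09]
tcp_rot: [180.0, -0.0, 67.7]
wrist_force: [0.4, -1.7, 4.6]
opening: 0.0108
grasp_force: 58.9
time: 5.85
ee_pos: [0.5053, 0.1781, 0.1293]
tcp_rot: [-180.0, 0.0, 67.7]
wrist_force: [0.4, -0.6, -5.4]
opening: 0.0109
grasp_force: 58.6
[0.50526242 0.17814507 0.129307  ] [-1.79966454e+02  2.97728718e-02  6.77466675e+01]
```

View pics/w2.png

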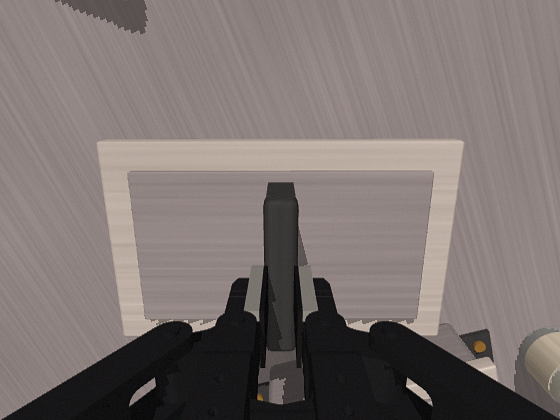

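```bash
python3 -m inch '[[0,0,0,5],[0.3,-1,0,10],[0.6,-2.5,0,15],[1,-4,0,18],[1.5,-5,0,18],[1.7,-6,0,18],[1.7,-6.6,0,18],[1.7,-6.6,0,18]]'
python3 - <<'E'
from h import *
o=bot.get_obs();c=bot.camera("wrist");print(o["ee_pos"],o["tcp_rot"])
cv2.imwrite("pics/w3.png",c["img"][:,:,::-1])
c=bot.camera("top");i=c["img"][120:330,60:360,::-1]
cv2.imwrite("pics/t3.png",cv2.resize(i,None,fx=2.5,fy=2.5,interpolation=cv2.INTER_CUBIC))
E
```

```text
time: 6.95
ee_pos: [0.5224, 0.112, 0.1298]
tcp_rot: [-180.0, -0.0, 85.7]
wrist_force: [0.2, -0.2, -5.1]
opening: 0.0106
grasp_force: 58.7
[0.52243486 0.11196326 0.12977451] [-1.79995284e+02 -1.62886460e-03  8.56985053e+01]
```

View pics/t3.png

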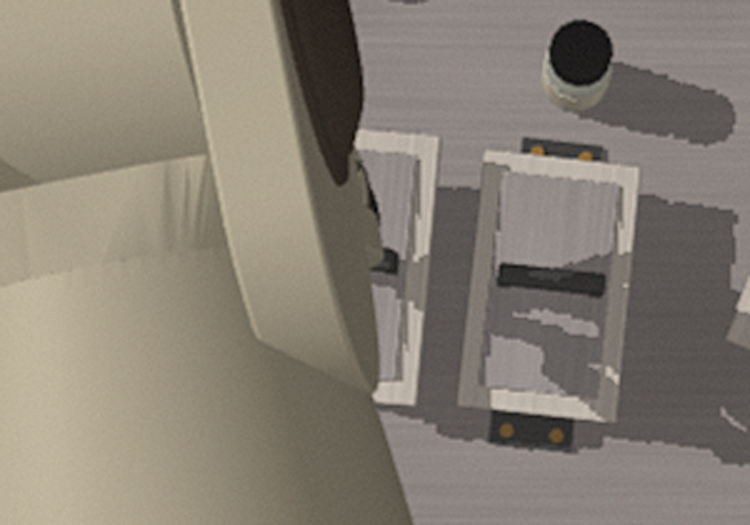

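View pics/w3.png

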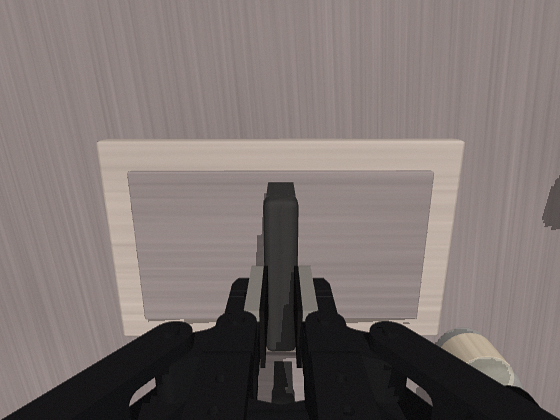

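In the crop the pans are nearly parallel. The loose pan's right rim edge runs (439,137) to (417,404), and the fixed pan's corners are (485,150), (639,168), (617,421) and (459,405). The wrist view shows the pan held square.

```bash
python3 - <<'E'
from h import *
c=bot.camera("top");f=lambda p,z:ray(c,(p[0]/2.5+60,p[1]/2.5+120),z)[:2]
F=np.array([f(p,.068) for p in[(485,150),(639,168),(617,421),(459,405)]]);C=F.mean(0)
a=(F[0]-F[3]+F[1]-F[2])/2;L=np.hypot(*a);a/=L;n=np.array([-a[1],a[0]])
print("fixed",C,np.degrees(np.arctan2(a[1],a[0])),L,np.hypot(*(F[1]-F[0]+F[2]-F[3]))/2)
E=np.array([f(p,.1075) for p in[(439,137),(417,404)]]);e=E[0]-E[1]
print("loose edge yaw",np.degrees(np.arctan2(e[1],e[0])),np.hypot(*e))
m=E.mean(0)-C;print("edge mid rel: along",m@a,"gap",m@n-.054)
o=bot.get_obs();w=bot.camera("wrist")
W=np.array([wray(w,o,p,.1075) for p in[(98,141),(463,141),(440,334),(124,335)]])[:,:2]
for P in(W.mean(0),o["ee_pos"][:2]): d=P-C;print("wrist/tcp rel",d@a,d@n)
E
```

```text
fixed [ 0.51321669 -0.01930491] -5.072485029003206 0.1734123308288957 0.10623920811553005
loose edge yaw -3.6401170013413005 0.17294907977800725
edge mid rel: along -0.0014369869256366749 gap 0.0262012303151899
wrist/tcp rel -0.0028118231697941342 0.13523728963872814
wrist/tcp rel -0.0024712465631827286 0.13211516125143866
```

```bash
python3 -m inch '[[0,-0.6,0,-0.7],[0,-1.2,0,-0.7],[0,-1.2,-1.5,-0.7],[0,-1.2,-2.8,-0.7],[0,-1.2,-3.5,-0.7],[0,-1.2,-3.8,-0.7],[0,-1.2,-3.9,-0.7],[0,-1.2,-3.9,-0.7]]'
python3 -m inch '[[0,-0.1,0,0],[0,-0.3,0,0],[0,-0.5,0,0],[0,-0.7,0,0],[0,-0.8,0,0],[0,-0.8,0,0],[0,-0.8,0,0],[0,-0.8,0,0]]'
```

```text
time: 8.15
ee_pos: [0.5227, 0.1003, 0.0911]
tcp_rot: [180.0, -0.0, 85.1]
wrist_force: [-0.2, 0.5, -5.8]
opening: 0.0107
grasp_force: 58.7
time: 9.15
ee_pos: [0.5225, 0.0923, 0.0908]
tcp_rot: [-180.0, -0.0, 85.0]
wrist_force: [-0.3, 0.5, -5.4]
opening: 0.0107
grasp_force: 58.7
```

```bash
python3 -m inch '[[0,-0.1,0,0],[0,-0.2,0,0],[0,-0.3,0,0],[0,-0.3,0,0],[0,-0.3,-0.05,0],[0,-0.3,-0.1,0],[0,-0.3,-0.1,0],[0,-0.3,-0.1,0]]'
python3 - <<'E'
from h import *
c=bot.camera("top");i=c["img"][120:330,60:360,::-1]
cv2.imwrite("pics/t4.png",cv2.resize(i,None,fx=2.5,fy=2.5,interpolation=cv2.INTER_CUBIC))
E
```

```text
time: 10.15
ee_pos: [0.5225, 0.0891, 0.0901]
tcp_rot: [180.0, 0.0, 85.0]
wrist_force: [-2.2, -2.3, -0.1]
opening: 0.0104
grasp_force: 59.5
```

View pics/t4.png

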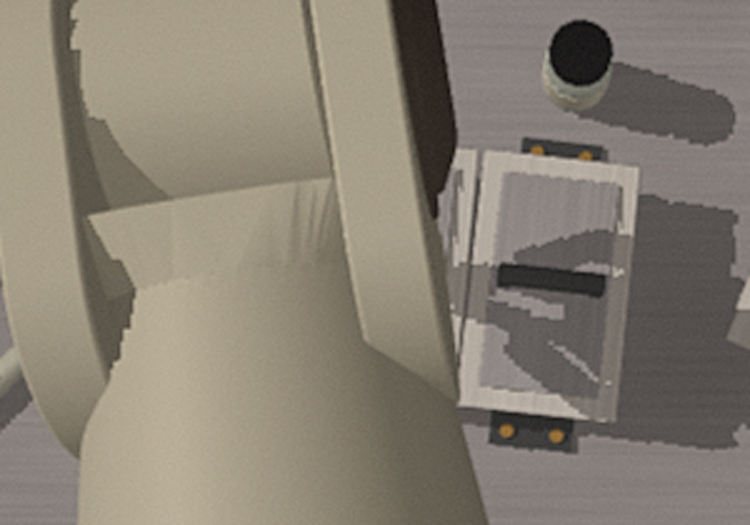

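The pan is on the counter (weight off the wrist). Its rim lies at about (478,152), right beside the fixed rim at (485,150), and the ends are level. I'll release and rise.

```bash
python3 -m inch '[[0,0,0,0],[0,0,0,0],[0,0,0,0],[0,0,0,0],[0,0,0,0],[0,0,0,0],[0,0,0,0],[0,0,0,0]]' 8.5
python3 -m inch '[[0,0,1,0],[0,0,3,0],[0,0,6,0],[0,0,10,0],[0,0,13,0],[0,4,14,0],[0,9,14,0],[0,15,14,0]]'
python3 -m inch '[[0,5,0,0],[-3,10,0,0],[-6,15,0,0],[-9,20,0,0],[-9,20,0,0],[-9,20,0,0],[-9,20,0,0],[-9,20,0,0]]'
python3 - <<'E'
from h import *
c=bot.camera("top");i=c["img"][120:330,160:460,::-1]
cv2.imwrite("pics/t5.png",cv2.resize(i,None,fx=2.5,fy=2.5,interpolation=cv2.INTER_CUBIC))
E
```

```text
time: 11.2
ee_pos: [0.5225, 0.0892, 0.0898]
tcp_rot: [-180.0, 0.0, 85.0]
wrist_force: [-0.2, -0.1, 0.2]
opening: 0.0853
grasp_force: 0.0
time: 12.2
ee_pos: [0.5227, 0.2403, 0.231]
tcp_rot: [179.9, -0.0, 85.0]
wrist_force: [0.6, 0.5, 0.3]
opening: 0.0848
grasp_force: 0.0
time: 13.2
ee_pos: [0.4332, 0.4383, 0.2301]
tcp_rot: [180.0, -0.0, 84.9]
wrist_force: [0.1, -0.6, -0.3]
opening: 0.085
grasp_force: 0.0
```

View pics/t5.png

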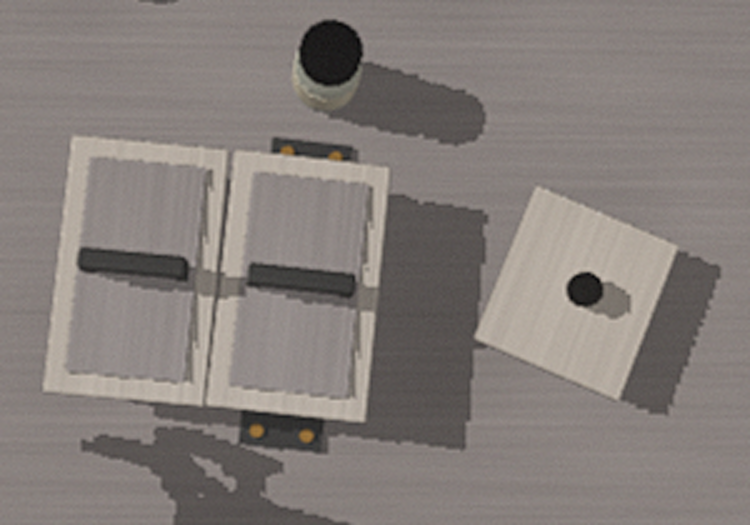

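The pans stand parallel, with the loose rim at (228,151) and the fixed rim at (233,151), a gap of about 3 mm. The ends are level and the square pan has not moved.

```bash
python3 -c "from workcell import bot; print(bot.job_done())"
```

```text
the job is handed in; nothing more can be done
None
```

The loose pan now stands flat and released beside the bracketed one, with a gap of about 3 mm and ends level in the last top view; the square pan was not touched, and I handed the job in at about 13 s (no verdict was returned).

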